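# Inspect the three windows of a beam-splitter housing

## Task

Pick up the metal beam-splitter housing by its square stem and show its three round windows to the tilted inspection microscope one after another, the largest first, then the medium one, then the smallest: each window square to the lens, centred on its axis and in focus, and held still there for about a second. Then set the housing down gently, upright, in the white tray and let go. Do not bump the microscope, do not touch the sides of the housing with the fingers, and leave the other things on the bench where they are.

Things in the scene. Friction and masses are not known exactly. Their poses are not given: they have to be found in the camera images.
- housing: Loose aluminium block 60 x 60 x 76 mm (tall) with a square stem on its top, 126 mm in all, about 0.35 kg; upright on the green mat at first. Origin: centre of its underside; z up. Round black-rimmed windows in three sides; seen from above, clockwise: large (+y side), medium (+x), small (-y), blank (-x). A black bar, 44 x 7 x 5 mm high, lies on the top along the blank side's edge.
- win_large (a point): centre of the large window (42 mm glass), mid-width on the housing's +y side, on the surface, 38 mm above the underside
- win_medium (a point): centre of the medium window (28 mm glass), mid-width on the housing's +x side, on the surface, 38 mm above the underside
- win_small (a point): centre of the small window (14 mm glass), mid-width on the housing's -y side, on the surface, 38 mm above the underside
- stem_grip (a point): grip point on the axis of the square steel stem (20 x 20 mm, 50 mm tall, centred on the block's top), 30 mm above the block's top, 106 mm above the underside
- stand: Fixed microscope stand: black base plate 240 x 180 x 22 mm, dark column 365 mm tall with a white top. Origin: on the table right below the focus point. Its x axis is level, from the focus point towards the column: the base covers x = 30 to 270 mm, the column is at x = 245 mm.
- lens: Microscope head on the stand: black barrel (52 mm diameter, 50 mm long, then 64 mm) and white head 75 x 85 x 90 mm. It looks down at a slant towards the robot; its axis is 35 degrees from level. Origin: the focus point, on the axis 85 mm in front of the lens and 200 mm above the table. z: from the focus point up the axis to the lens; y level.
- lens_front (a point): centre of the lens's front face, 85 mm from the focus point
- mat: fixed green mat 150 x 150 x 3 mm on which the housing stands at first. Origin: centre of its underside
- tray: fixed low white tray, outside 170 x 170 x 20 mm, walls and floor 5 mm. Origin: centre of its underside
- wash_bottle: bystander: white wash bottle, 62 mm diameter, with a red cap and bent red spout, 183 mm tall. Origin: centre of its underside
- dishes: bystander: stack of three clear round dishes, 90 mm diameter, 42 mm tall. Origin: centre of its underside
- objective: bystander: steel microscope objective, 38 mm diameter, 55 mm tall, standing. Origin: centre of its underside

How it is judged:
On the way, in this order (a step that is already met when the one before it is completed fails the run):
1. the large window faces the lens: its centre within 18 mm of the focus point, within 12 degrees of square, still, for half a second (distance between win_large and lens below 0.018 m and angle between the y axis of housing and the z axis of lens, either way round below 0.21 rad and z of stem_grip in the frame of lens below 0.003 m and linear speed of housing below 0.05 m/s), for 0.5 s.
2. the medium window faces the lens: its centre within 18 mm of the focus point, within 12 degrees of square, still, for half a second (distance between win_medium and lens below 0.018 m and angle between the x axis of housing and the z axis of lens, either way round below 0.21 rad and z of stem_grip in the frame of lens below 0.003 m and linear speed of housing below 0.05 m/s), for 0.5 s.
3. the small window faces the lens: its centre within 18 mm of the focus point, within 12 degrees of square, still, for half a second (distance between win_small and lens below 0.018 m and angle between the y axis of housing and the z axis of lens, either way round below 0.21 rad and z of stem_grip in the frame of lens below 0.003 m and linear speed of housing below 0.05 m/s), for 0.5 s.
At the end, for the whole second after the job is handed in: The housing stands upright (within 6 degrees) and at rest on the floor of the white tray, wholly inside its walls (its centre within 56 mm of the tray's centre each way, its underside within 4 mm of the tray's floor) (z of housing in the frame of tray below 0.009 m and x of housing in the frame of tray between -0.056 and 0.056 m and y of housing in the frame of tray between -0.056 and 0.056 m and angle between housing's own z axis and vertical below 0.1 rad and linear speed of housing below 0.02 m/s); the robot touches nothing.
It fails at once if the housing or the robot bumps the microscope (over 3 N) (contact force between any of housing, the fingers, the arm and stand above 3 N).
It fails at once if the housing is let fall (over 0.4 m/s out of the fingers: a drop of more than about 8 mm) or driven into the tray at over 0.4 m/s (linear speed of housing above 0.4 m/s and (contact force between housing and the fingers below 0.5 N or contact force between housing and tray above 1 N)).
It fails at once if the fingers press on the block of the housing instead of its stem (over 3 N) (contact force between the fingers and housing_c0 above 3 N).
It fails at once if a bystander is moved by more than 30 mm (distance of any of wash_bottle, dishes, objective from where it was at the start of the episode above 0.03 m).
It also fails if it takes over 61 s, if anything falls off the work surface, if the arm or the gripper's body presses on something with over 40 N, if the wrist force passes 120 N, or if a joint passes its speed limit or range.

## Robot

A 6-joint arm with a two-finger parallel gripper is mounted at the origin on the work surface. World frame = base frame: x ahead of the robot, y to its left, z up, the work surface at z = 0. Lengths are in m, angles in rad, forces in N, time in s.
With the tool pointing down it reaches from about 0.325 to 0.875 m from the base axis. Payload 4.4 kg.
Tool frame: the origin (TCP) lies on the centre line of the jaws, within the pads' length; the fingertips stand 14 mm ahead of it and the grasp point (between the pads) lies 5 mm behind it; z points along the fingers, y is the line along which they close (so a half turn about z gives the same grasp; the last joint's range is limited). The gripper opens to 85 mm and grips with 20 to 120 N. Pads are 22 mm wide; open, the fingers measure 114 mm over their backs; the gripper's body (76 mm by 85 mm) begins 54 mm behind the grasp point. The pads swing forward as they close: fully open they stand 13 mm farther back than shut.
Start: joints at [-1.474, 0.207, 1.542, -0, 1.393, -0.15], TCP at [0.14, -0.558, 0.245] pointing down, gripper open.
Joint ranges: [-2.73, 2.73], [-0.86, 2.22], [0.23, 2.46], [-1.11, 4.25], [0.08, 2.63], [-2.82, 2.82]. Speed limits (rad/s): [2.79, 2.79, 3.14, 3.14, 3.14, 3.14].

## Interface

Orientations are given as a rotation vector (axis times angle).
In Python, from bench import manip gives the robot as it stands.
- The arm moves only by the tool arm_command, never from a script. Its argument "steps" is a list of rows, each a list of 2 entries, a list of its own where there are three numbers: the shift along the world's x, y, z in m, then the turn, a rotation vector about the world's x, y, z in rad. In form: [[[dx, dy, dz], [ax, ay, az]], ...]. A call has 1 to 20 rows; each row is the pose to reach, as a shift and turn from the pose commanded when the call began; what a row does not reach only later rows make up. A row lasts 1/8 s, in which the tool goes at most 62.5 mm and 10.7 degrees, less where a joint would pass 70% of its speed; a pose out of reach is approached as far as the arm can. A call with a gripper value outside its range is refused whole. "hand" is the opening, from -1 (shut) to 1 (fully open), set as the call begins (left out, the last holds). The fingers move at their own pace and stop on an object; "force" is the grip in N (left out, the last holds). Time passes only in rows, so rows that repeat a pose let the fingers close. It gives the time, the measured TCP pose, the force, the opening and the grip force at its end, in the units of the state.
- manip.sense(): the state, without advancing time (a new reading comes with each control period).
- manip.get_image(name): name is "scene" or "side" or "wrist"; returns a dict with "pixels" (400x640x3 uint8, blue, green, red), "depth" (400x640 float32, m along the optical axis (not along the pixel's ray), 0 where there is no reading), "intrinsics" (3x3 intrinsics, pixels), "rvec" (rotation vector, rad) and "tvec" (3), from world to camera coordinates, as OpenCV has them. Camera axes: x right, y down, z forward; pixel columns grow to the right and rows downward; lengths in m; the calibration is good to about 2 mm. A picture is of the moment at which its call begins.
- manip.job_done(): hands the job in; it is judged then, once.
The state is a dict: "time": time; "joints": joint angles; "qd": joint speeds; "joint_efforts": joint torques, N m; "tcp_pos": TCP position; "tcp_rot": TCP orientation; "ft_force": force on the tool from outside, world axes, zero at the start; "torque": the same for the moment, N m; "finger_gap": finger opening in m; "gripper_force": force on a finger pad.
Only numpy, scipy, OpenCV 4.12 (cv2) and the standard library are available. Lean on these libraries where they do the work, as an engineer would, in place of code of your own. Each camera call takes 0.05 s, during which the arm holds its last target. There are 200 camera calls.

## Working session

There is one attempt and no reset: what is moved stays moved. The work goes in short steps, Python scripts to look and compute and a tool call to move; the robot and the scene stay as the last step left them, time stands still between calls to the robot, and variables do not carry over. Pictures are saved under pics/ and viewed, at most 10 in all, crops included, and the job is handed in when it is done.

Besides the shell and the picture viewer there is one more tool, called after "Call:" as name(argument=value, ...) on one line, values as JSON. arm_command: Moves the arm, as the interface text tells. Its arguments: {"type":"object","properties":{"steps":{"type":"array"},"hand":{"type":"number"},"force":{"type":"number"}},"required":["steps"]}

```bash
mkdir -p pics; ls
cat > h.py <<'E'
import numpy as np, cv2
from scipy.spatial.transform import Rotation as R
from bench import manip
def cloud(im):
    K=im["intrinsics"];d=im["depth"];v,u=np.indices(d.shape)
    p=np.stack([(u-K[0,2])*d/K[0,0],(v-K[1,2])*d/K[1,1],d],-1)
    M=R.from_rotvec(np.ravel(im["rvec"])).as_matrix()
    return (p-np.ravel(im["tvec"]))@M
E
python3 - <<'E'
from h import *
import pickle
for n in("scene","side"):
    im=manip.get_image(n);cv2.imwrite(f"pics/{n}0.png",im["pixels"]);pickle.dump(im,open(n+"0.pkl","wb"))
    print(n,im["intrinsics"].round(1).tolist(),(-R.from_rotvec(np.ravel(im["rvec"])).as_matrix().T@np.ravel(im["tvec"])).round(3))
print(manip.sense())
E
```

```text
pics
scene [[425.6, 0.0, 313.6], [0.0, 425.6, 201.2], [0.0, 0.0, 1.0]] [ 1.203 -0.218  0.933]
side [[492.0, 0.0, 321.4], [0.0, 492.0, 187.8], [0.0, 0.0, 1.0]] [0.22  0.935 0.724]
{'time': 0.1, 'joints': array([-1.47451902e+00,  2.07336745e-01,  1.54283224e+00,  1.72942688e-05,
        1.39348094e+00, -1.50495985e-01]), 'qd': array([-0.00105969, -0.00181856, -0.00319025,  0.00043888,  0.00013488,
        0.00013447]), 'joint_efforts': array([-6.85388659e-04, -3.84093189e+01, -2.92549539e+01, -2.84230773e-04,
        4.85827113e-03,  4.46888777e-06]), 'tcp_pos': array([ 0.14039143, -0.5569217 ,  0.24423069]), 'tcp_rot': array([-3.11566892e+00, -3.86389932e-01, -1.14245047e-04]), 'ft_force': array([-0.34815778,  0.66829467, -0.24126672]), 'torque': array([-0.01892254,  0.01150487,  0.01450674]), 'gripper_force': 0.0, 'finger_gap': 0.08561339100801106}
```

View pics/scene0.png

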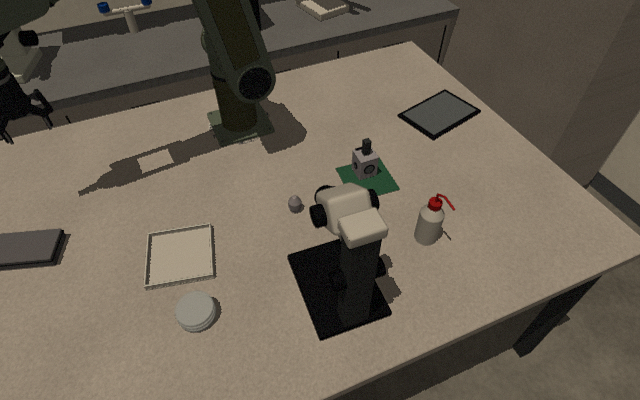

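View pics/side0.png

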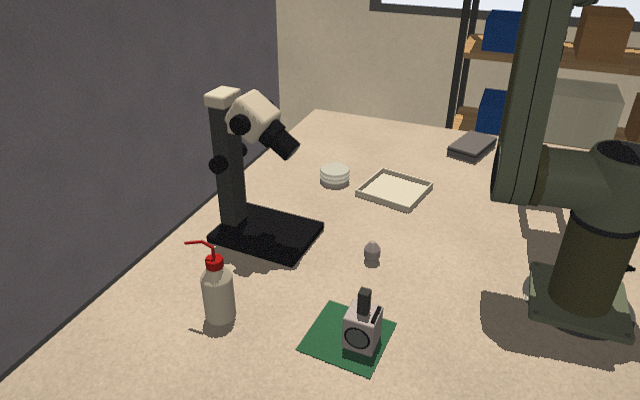

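```bash
cat > m.py <<'E'
from h import *
import pickle
S={n:pickle.load(open(n+"0.pkl","rb")) for n in("scene","side")}
def pts(n,box,zl,zh,f=None):
    im=S[n];P=cloud(im);u0,v0,u1,v1=box
    m=np.zeros(P.shape[:2],bool);m[v0:v1,u0:u1]=1
    m&=(im["depth"]>0)&(P[...,2]>zl)&(P[...,2]<zh)
    if f is not None: m&=f(im["pixels"].astype(int))
    return P[m]
def rect(t,p):
    r=cv2.minAreaRect((p[:,:2]*1000).astype(np.float32));print(t,len(p),np.round(r[0],1),np.round(r[1],1),round(r[2],1),"z",np.median(p[:,2]).round(4),"mean",(p.mean(0)[:2]*1000).round(1))
for n,b in(("scene",(340,130,392,190)),("side",(335,280,390,365))):
    rect(n+" top",pts(n,b,.074,.0825)); rect(n+" stem",pts(n,b,.09,.2)); rect(n+" stemtop",pts(n,b,.126,.2))
    q=pts(n,b,.01,.072);rect(n+" body",q)
for n,b in(("scene",(280,230,400,340)),("side",(200,195,330,270))):
    rect(n+" base",pts(n,b,.017,.027))
rect("scene coltop",pts("scene",(300,170,400,260),.355,.375)); rect("side coltop",pts("side",(195,80,250,115),.355,.375))
for n,b in(("scene",(135,215,225,295)),("side",(350,160,440,215))):
    rect(n+" tray",pts(n,b,.015,.03)); rect(n+" trayfloor",pts(n,b,.003,.008))
g=lambda p:(p[...,1]>p[...,2]*1.5)&(p[...,1]>40)
for n,b in(("scene",(320,140,420,210)),("side",(280,280,410,385))): rect(n+" mat",pts(n,b,-.005,.008,g))
for t,b,bs in(("bottle",(400,180,460,250),(180,230,240,330)),("dishes",(170,285,222,335),(315,155,355,192)),("obj",(284,190,305,216),(360,236,385,270))):
    rect("scene "+t,pts("scene",b,.01,.3));rect("side "+t,pts("side",bs,.01,.3))
# lens head
rect("scene head",pts("scene",(300,170,400,260),.2,.345));
rect("side barrel",pts("side",(262,115,305,165),.18,.345))
a=cv2.resize(S["scene"]["pixels"][130:200,330:400],None,fx=5,fy=5,interpolation=2)
c=cv2.resize(S["side"]["pixels"][280:380,330:400],None,fx=4,fy=4,interpolation=2)[:350]
cv2.imwrite("pics/c.png",np.hstack([a,c]))
E
python3 m.py
```

```text
scene top 207 [395.8 279.5] [60.2 60.7] 87.6 z 0.0774 mean [401.3 274.6]
scene stem 117 [394.7 279.3] [23. 24.] 87.5 z 0.1162 mean [398.2 277.1]
scene stemtop 24 [395.9 278.9] [20.9 16.8] 85.0 z 0.128 mean [394.9 278.9]
scene body 397 [405.3 265. ] [84.  46.9] 41.5 z 0.0437 mean [413.1 267.9]
side top 568 [391.  281.8] [62.5 59.8] 88.9 z 0.0795 mean [391.  290.3]
side stem 309 [391.1 282. ] [23.  21.1] 89.3 z 0.1167 mean [389.7 286.6]
side stemtop 107 [391.1 282. ] [23.  19.9] 89.2 z 0.1295 mean [390.9 283. ]
side body 926 [377.6 297.1] [81.9 42.8] 41.2 z 0.0432 mean [385.3 305.9]
scene base 3732 [723.1  32.4] [180.2 241.2] 87.0 z 0.0211 mean [725.8   5.2]
side base 3766 [718.9  34.8] [185.4 241.7] 86.9 z 0.0231 mean [705.4  46.1]
scene coltop 1863 [787.2  28. ] [ 81.7 116.9] 86.8 z 0.3639 mean [796.6  26.4]
side coltop 579 [781.5  33.3] [ 80.1 115.1] 84.2 z 0.3649 mean [788.   46.1]
scene tray 494 [ 478.8 -306.5] [170.5 172.5] 78.4 z 0.0183 mean [ 486.1 -309.5]
scene trayfloor 2204 [ 466.4 -313.2] [242.9 238.1] 68.1 z 0.0046 mean [ 478.9 -308.6]
side tray 439 [ 475.6 -303.9] [178.9 
[... 189 characters left out ...]
431.3 284.2]
side mat 2792 [420.2 278.3] [149.5 148.9] 85.6 z 0.0038 mean [429.9 295.9]
scene bottle 1047 [693.  316.1] [77.9 50.7] 42.2 z 0.0974 mean [695.1 305. ]
side bottle 2457 [745.4 216.3] [ 85.  309.4] 27.8 z 0.0736 mean [693.1 290. ]
scene dishes 1340 [ 664.2 -302.5] [89.2 89.3] 70.2 z 0.0408 mean [ 670.9 -302. ]
side dishes 609 [ 659.4 -298.3] [87.9 93.3] 21.7 z 0.0412 mean [ 655.4 -286. ]
scene obj 176 [453.7  28.1] [36.5 28.5] 65.9 z 0.0371 mean [456.9  27.4]
side obj 279 [441.6  37.9] [37.1 26.9] 31.6 z 0.0371 mean [442.5  41.9]
scene head 1777 [738.1  31.7] [127.8 215.8] 86.5 z 0.3246 mean [777.4  14.6]
side barrel 1075 [663.5  47.2] [70.6 70.5] 73.0 z 0.2861 mean [667.2  52.7]
```

View pics/c.png

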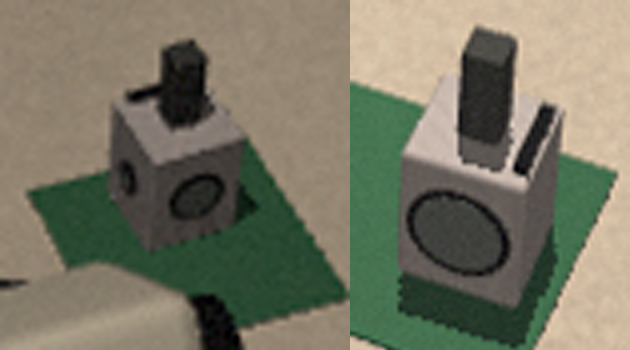

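The housing's large window faces about +y, the medium +x and the small −y, with the bar at −x. Its centre is near (0.393, 0.281) with a yaw of about −1.5°. I'll move above the stem with the jaws closing along x.

Call:
arm_command(steps=[[[0.05, 0.05, 0.02], [0, 0, 0.1]], [[0.1, 0.1, 0.04], [0, 0, 0.2]], [[0.15, 0.15, 0.055], [0, 0, 0.3]], [[0.2, 0.2, 0.055], [0, 0, 0.4]], [[0.25, 0.25, 0.055], [0, 0, 0.5]], [[0.29, 0.3, 0.055], [0, 0, 0.6]], [[0.31, 0.36, 0.055], [0, 0, 0.7]], [[0.31, 0.42, 0.055], [0, 0, 0.8]], [[0.31, 0.48, 0.055], [0, 0, 0.9]], [[0.31, 0.54, 0.055], [0, 0, 1.0]], [[0.31, 0.6, 0.055], [0, 0, 1.1]], [[0.3, 0.66, 0.055], [0, 0, 1.2]], [[0.29, 0.71, 0.055], [0, 0, 1.25]], [[0.275, 0.76, 0.055], [0, 0, 1.297]], [[0.265, 0.8, 0.055], [0, 0, 1.297]], [[0.255, 0.83, 0.055], [0, 0, 1.297]], [[0.253, 0.839, 0.055], [0, 0, 1.297]], [[0.253, 0.839, 0.055], [0, 0, 1.297]], [[0.253, 0.839, 0.055], [0, 0, 1.297]], [[0.253, 0.839, 0.055], [0, 0, 1.297]]], hand=1)

```text
time: 2.6
tcp_pos: [0.394, 0.2804, 0.3003]
tcp_rot: [2.253, 2.189, -0.0]
ft_force: [-0.5, -0.9, 1.6]
finger_gap: 0.0855
gripper_force: 0.0
```

Run:
```python
from h import *
s=manip.sense();print(s["time"],s["joints"].round(3),s["tcp_pos"].round(4),R.from_rotvec(s["tcp_rot"]).as_matrix().round(3).tolist())
im=manip.get_image("wrist");cv2.imwrite("pics/w1.png",im["pixels"])
P=cloud(im);d=im["depth"]>0
for a,b in((.074,.0815),(.122,.135)):
    m=d&(P[...,2]>a)&(P[...,2]<b)&(abs(P[...,0]-.393)<.07)&(abs(P[...,1]-.28)<.07);q=P[m]
    r=cv2.minAreaRect((q[:,:2]*1000).astype(np.float32));print(len(q),np.round(r[0],1),np.round(r[1],1),r[2],np.median(q[:,2]))
```

```text
2.6 [ 0.44  -0.031  1.685 -0.     1.488  0.468] [0.394  0.2804 0.3003] [[0.029, 1.0, 0.0], [1.0, -0.029, -0.0], [-0.0, 0.0, -1.0]]
1705 [390.7 280.8] [59.  60.1] 88.36228942871094 0.07846605502460148
377 [390.7 280.7] [20.4 19.8] 88.42850494384766 0.1284251188637113
```

View pics/w1.png

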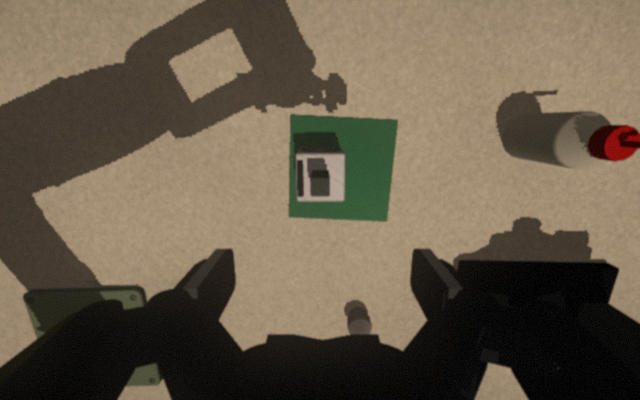

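The wrist picture shows the stem at pixel (319, 178) on the block, with the bar at the left (−x). This agrees with the earlier estimate: (0.391, 0.281), yaw −1.6°. I'll go down and grip.

Call:
arm_command(steps=[[[-0.001, 0, -0.03], [0, 0, 0]], [[-0.002, 0, -0.06], [0, 0, 0]], [[-0.002, 0, -0.09], [0, 0, 0]], [[-0.002, 0, -0.12], [0, 0, 0]], [[-0.002, 0, -0.145], [0, 0, 0]], [[-0.002, 0, -0.165], [0, 0, 0]], [[-0.002, 0, -0.18], [0, 0, 0]], [[-0.002, 0, -0.19], [0, 0, 0]], [[-0.002, 0, -0.193], [0, 0, 0]], [[-0.002, 0, -0.193], [0, 0, 0]], [[-0.002, 0, -0.193], [0, 0, 0]]])

```text
time: 4.03
tcp_pos: [0.392, 0.2817, 0.108]
tcp_rot: [2.251, 2.191, 0.002]
ft_force: [0.5, 0.1, -0.3]
finger_gap: 0.0851
gripper_force: 0.0
```

Call:
arm_command(steps=[[[0, 0, 0], [0, 0, 0]], [[0, 0, 0], [0, 0, 0]], [[0, 0, 0], [0, 0, 0]], [[0, 0, 0], [0, 0, 0]], [[0, 0, 0], [0, 0, 0]], [[0, 0, 0], [0, 0, 0]], [[0, 0, 0], [0, 0, 0]], [[0, 0, 0], [0, 0, 0]], [[0, 0, 0], [0, 0, 0]], [[0, 0, 0], [0, 0, 0]]], hand=-1, force=70)

```text
time: 5.28
tcp_pos: [0.3914, 0.2815, 0.1075]
tcp_rot: [-2.251, -2.191, 0.0]
ft_force: [-3.2, 0.2, 5.1]
finger_gap: 0.0189
gripper_force: 69.7
```

Call:
arm_command(steps=[[[0, 0, 0.01], [0, 0, 0]], [[0, 0, 0.03], [0, 0, 0]], [[0, 0, 0.06], [0, 0, -0.05]], [[0, -0.005, 0.09], [0, 0, -0.13]], [[0, -0.01, 0.12], [0, 0, -0.23]], [[0, -0.02, 0.14], [0, 0, -0.35]], [[0.005, -0.03, 0.15], [0, 0, -0.48]], [[0.01, -0.04, 0.155], [0, 0, -0.62]], [[0.015, -0.05, 0.155], [0, 0, -0.76]], [[0.02, -0.06, 0.155], [0, 0, -0.9]], [[0.025, -0.07, 0.155], [0, 0, -1.04]], [[0.03, -0.08, 0.155], [0, 0, -1.18]], [[0.035, -0.09, 0.155], [0, 0, -1.31]], [[0.04, -0.1, 0.155], [0, 0, -1.42]], [[0.04, -0.11, 0.155], [0, 0, -1.51]], [[0.04, -0.115, 0.155], [0, 0, -1.57]], [[0.04, -0.12, 0.155], [0, 0, -1.595]], [[0.04, -0.12, 0.155], [0, 0, -1.595]], [[0.04, -0.12, 0.155], [0, 0, -1.595]]])

```text
time: 7.65
tcp_pos: [0.4314, 0.1615, 0.2621]
tcp_rot: [-3.141, 0.08, 0.0]
ft_force: [0.8, -0.6, -4.8]
finger_gap: 0.0193
gripper_force: 68.8
```

```bash
cat > st.py <<'E'
from h import *
F=np.array([.570,.0415,.2]);A=R.from_euler("z",-3,degrees=True)*R.from_euler("y",-35,degrees=True)
n,_,up=A.as_matrix().T
s=manip.sense();Rt=R.from_rotvec(s["tcp_rot"])
# housing rotation from tool: grasp tool rot has x yaw 88.4 when housing yaw -1.6
T0=R.from_matrix(np.array([[0,1,0],[1,0,0],[0,0,-1.]]))
H=Rt*T0.inv()
print(s["time"],s["joints"].round(3),s["tcp_pos"].round(4),"gap",s["finger_gap"].round(4),"rot err")
tgt=F-.03*n+.0665*up
print("d to target",(tgt-s["tcp_pos"]).round(4))
for k,p in(("L",-90),("M",0),("S",90)):
    print(k,((A*R.from_euler("z",p,degrees=True))*H.inv()).as_rotvec().round(4))
E
python3 st.py
```

```text
Traceback (most recent call last):
  File "st.py", line 8, in <module>
    print(s["time"],s["joints"].round(3),s["tcp_pos"].round(4),"gap",s["finger_gap"].round(4),"rot err")
                                                                     ^^^^^^^^^^^^^^^^^^^^^
AttributeError: 'float' object has no attribute 'round'
```

Call:
arm_command(steps=[[[0.0, -0.005, 0], [-0.001, -0.02, 0]], [[0.0, -0.015, 0], [-0.003, -0.06, 0]], [[0.0, -0.03, 0], [-0.006, -0.11, 0]], [[0.0, -0.045, 0], [-0.009, -0.17, 0]], [[0.0, -0.06, 0], [-0.012, -0.23, 0]], [[0.0, -0.075, 0], [-0.016, -0.3, 0]], [[0.005, -0.09, 0], [-0.019, -0.37, 0]], [[0.01, -0.1, 0], [-0.023, -0.44, 0]], [[0.015, -0.107, 0], [-0.027, -0.51, 0]], [[0.02, -0.112, 0], [-0.03, -0.57, 0]], [[0.02, -0.114, 0], [-0.032, -0.6, 0]], [[0.02, -0.115, 0], [-0.032, -0.61, 0]], [[0.02, -0.115, 0], [-0.032, -0.61, 0]], [[0.02, -0.115, 0], [-0.032, -0.61, 0]]])

```text
time: 9.4
tcp_pos: [0.4517, 0.0465, 0.2626]
tcp_rot: [2.98, -0.076, 0.94]
ft_force: [-0.6, 0.3, -4.2]
finger_gap: 0.0191
gripper_force: 69.0
```

```bash
sed -i 's/s\["finger_gap"\].round(4)/s["finger_gap"]/' st.py; python3 st.py
python3 - <<'E'
from h import *
im=manip.get_image("side");cv2.imwrite("pics/s2.png",im["pixels"])
E
```

```text
9.4 [-0.111 -0.468  2.212  0.048  0.788  1.487] [0.4517 0.0465 0.2626] gap 0.01907920478691415 rot err
d to target [ 0.0557 -0.0017 -0.0253]
L [ 0.0007 -0.     -0.0012]
M [-0.899   0.0471  1.2855]
S [-1.7987  0.0941  2.5723]
```

View pics/s2.png

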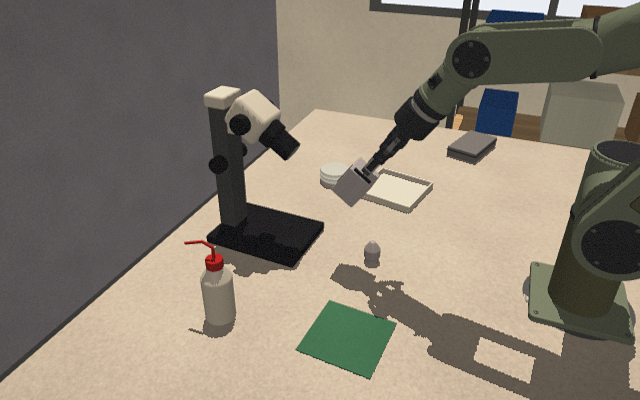

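The side picture shows the tilted housing at about (355, 183), its large window towards the barrel at (285, 145). I'll move in to the focus and hold.

Call:
arm_command(steps=[[[0.005, 0, -0.002], [0, 0, 0]], [[0.013, 0, -0.006], [0, 0, 0]], [[0.022, -0.001, -0.01], [0, 0, 0]], [[0.032, -0.001, -0.015], [0, 0, 0]], [[0.041, -0.001, -0.019], [0, 0, 0]], [[0.049, -0.002, -0.022], [0, 0, 0]], [[0.054, -0.002, -0.024], [0, 0, 0]], [[0.056, -0.002, -0.025], [0, 0, 0]], [[0.056, -0.002, -0.025], [0, 0, 0]], [[0.056, -0.002, -0.025], [0, 0, 0]], [[0.056, -0.002, -0.025], [0, 0, 0]]])

```text
time: 10.82
tcp_pos: [0.5074, 0.0444, 0.2375]
tcp_rot: [2.98, -0.076, 0.94]
ft_force: [0.2, 0.6, -5.1]
finger_gap: 0.019
gripper_force: 68.9
```

```bash
python3 st.py
python3 - <<'E'
from h import *
import pickle
from scipy.optimize import least_squares
from st import n,up,F
l=np.cross(up,n)
# barrel check: fit axis offset of the r=26 cylinder 85..135 mm up the axis, from both cameras (initial images)
for nm,b in(("side",(255,110,310,170)),("scene",(300,175,345,240))):
    im=pickle.load(open(nm+"0.pkl","rb"));P=cloud(im)[b[1]:b[3],b[0]:b[2]].reshape(-1,3)-F
    z=P@n;q=P[(z>.09)&(z<.13)&(abs(P@l)<.05)&(abs(P@up)<.05)];a=np.c_[q@l,q@up]
    f=least_squares(lambda c:np.hypot(*(a-c).T)-.026,[0,0],loss="soft_l1",f_scale=.002)
    w=P[(abs(P@l)<.024)&(abs(P@up)<.024)&(z>.06)]@n
    print(nm,len(a),"axis offset l,up",f.x.round(4),"front",np.percentile(w,[0,2,5]).round(4))
# housing now
im=manip.get_image("side");P=cloud(im).reshape(-1,3)-F;m=(im["depth"].ravel()>0)
x,y,z=P@l,P@up,P@n
h=m&(z>-.075)&(z<.02)&(abs(x)<.045)&(y>-.05)&(y<.034)
print("housing n",np.percentile(z[h],[1,99]).round(4),"up",np.percentile(y[h],[1,99]).round(4),"l",np.percentile(x[h],[1,99]).round(4))
cv2.imwrite("pics/s3.png",cv2.resize(im["pixels"][60:260,200:460],None,fx=3,fy=3,interpolation=2))
E
```

```text
10.825 [-0.099 -0.273  2.141  0.043  0.664  1.498] [0.5074 0.0444 0.2375] gap 0.019044608264193207 rot err
d to target [-0.      0.0004 -0.0002]
L [ 0.0007  0.0004 -0.001 ]
M [-0.8993  0.0475  1.2856]
S [-1.7993  0.0944  2.5721]
10.825 [-0.099 -0.273  2.141  0.043  0.664  1.498] [0.5074 0.0444 0.2375] gap 0.019044608264193207 rot err
d to target [-0.      0.0004 -0.0002]
L [ 0.0007  0.0004 -0.001 ]
M [-0.8993  0.0475  1.2856]
S [-1.7993  0.0944  2.5721]
side 426 axis offset l,up [-0.0006  0.0006] front [0.0839 0.0842 0.0845]
scene 62 axis offset l,up [-0.0005 -0.0021] front [0.0868 0.091  0.0922]
housing n [-0.0581  0.0022] up [-0.0346  0.0332] l [0.0089 0.0319]
```

View pics/s3.png

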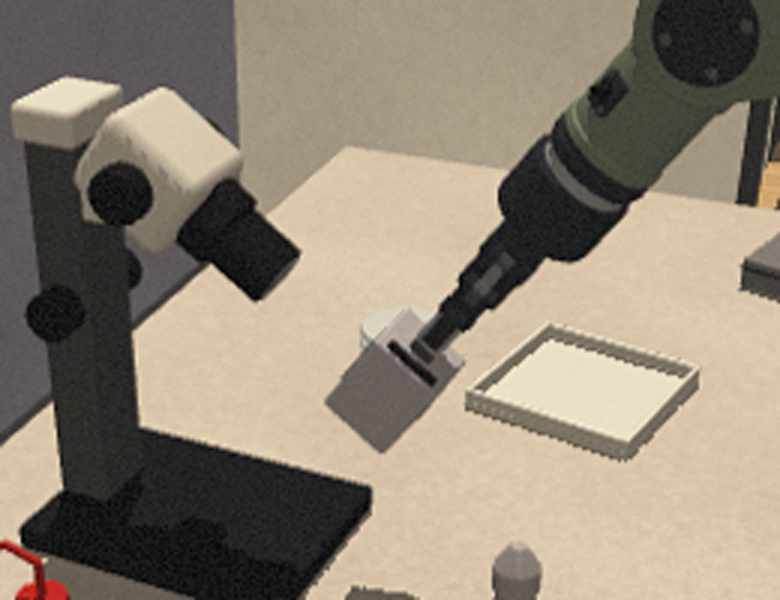

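The large window is square on the axis at the focus, with its front face within about 2 mm. I'll hold a little longer, then turn to the medium window.

Call:
arm_command(steps=[[[0, 0, 0], [0, 0, 0]], [[0, 0, 0], [0, 0, 0]], [[0, 0, 0], [0, 0, 0]], [[0, 0, 0], [0, 0, 0]], [[0, 0, 0], [-0.027, 0.001, 0.039]], [[0, 0, 0], [-0.09, 0.005, 0.129]], [[0, 0, 0], [-0.18, 0.009, 0.257]], [[0, 0, 0], [-0.279, 0.015, 0.398]], [[0, 0, 0], [-0.378, 0.02, 0.54]], [[0, 0, 0], [-0.477, 0.025, 0.681]], [[0, 0, 0], [-0.576, 0.03, 0.823]], [[0, 0, 0], [-0.675, 0.035, 0.964]], [[0, 0, 0], [-0.765, 0.04, 1.093]], [[0, 0, 0], [-0.837, 0.044, 1.196]], [[0, 0, 0], [-0.882, 0.046, 1.26]], [[0, 0, 0], [-0.899, 0.047, 1.286]], [[0, 0, 0], [-0.899, 0.047, 1.286]], [[0, 0, 0], [-0.899, 0.047, 1.286]], [[0, 0, 0], [-0.899, 0.047, 1.286]], [[0, 0, 0], [-0.899, 0.047, 1.286]]])

```text
time: 13.38
tcp_pos: [0.5074, 0.0444, 0.2373]
tcp_rot: [1.915, 1.818, 0.573]
ft_force: [0.1, -0.2, -4.6]
finger_gap: 0.0194
gripper_force: 69.0
```

```bash
python3 st.py
python3 - <<'E'
from h import *
im=manip.get_image("side");cv2.imwrite("pics/s4.png",cv2.resize(im["pixels"][60:260,200:460],None,fx=3,fy=3,interpolation=2))
E
```

```text
13.375 [-0.099 -0.273  2.141  0.044  0.664 -0.072] [0.5074 0.0444 0.2373] gap 0.019411099481889873 rot err
d to target [-0.0001  0.0004  0.    ]
L [ 0.8996 -0.0471 -1.2868]
M [-0.0002 -0.0001 -0.0001]
S [-0.8998  0.047   1.2867]
```

View pics/s4.png

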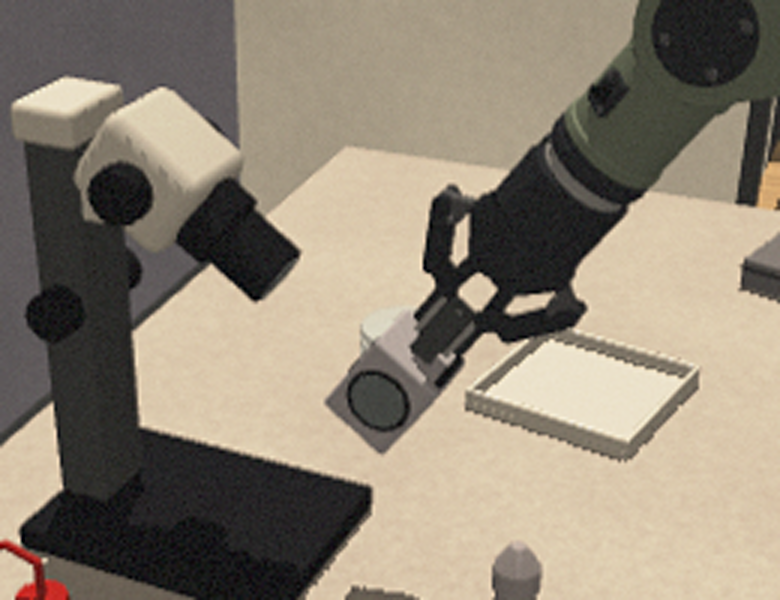

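The large window now faces the camera at crop pixel (379, 402), so the medium one faces the lens. I'll hold, then turn another 90° to the small window.

Call:
arm_command(steps=[[[0, 0, 0], [0, 0, 0]], [[0, 0, 0], [0, 0, 0]], [[0, 0, 0], [0, 0, 0]], [[0, 0, 0], [0, 0, 0]], [[0, 0, 0], [-0.027, 0.001, 0.039]], [[0, 0, 0], [-0.09, 0.005, 0.129]], [[0, 0, 0], [-0.18, 0.009, 0.257]], [[0, 0, 0], [-0.279, 0.015, 0.398]], [[0, 0, 0], [-0.378, 0.02, 0.54]], [[0, 0, 0], [-0.477, 0.025, 0.681]], [[0, 0, 0], [-0.576, 0.03, 0.823]], [[0, 0, 0], [-0.675, 0.035, 0.964]], [[0, 0, 0], [-0.765, 0.04, 1.093]], [[0, 0, 0], [-0.837, 0.044, 1.196]], [[0, 0, 0], [-0.882, 0.046, 1.26]], [[0, 0, 0], [-0.899, 0.047, 1.286]], [[0, 0, 0], [-0.899, 0.047, 1.286]], [[0, 0, 0], [-0.899, 0.047, 1.286]], [[0, 0, 0], [-0.899, 0.047, 1.286]], [[0, 0, 0], [-0.899, 0.047, 1.286]]])

```text
time: 15.92
tcp_pos: [0.5075, 0.0444, 0.2373]
tcp_rot: [0.068, 2.53, -0.02]
ft_force: [0.3, -0.2, -4.7]
finger_gap: 0.0191
gripper_force: 69.0
```

Call:
arm_command(steps=[[[0, 0, 0], [0, 0, 0]], [[0, 0, 0], [0, 0, 0]], [[0, 0, 0], [0, 0, 0]], [[0, 0, 0], [0, 0, 0]], [[0, 0, 0], [0, 0, 0]]])

```text
time: 16.55
tcp_pos: [0.5075, 0.0444, 0.2373]
tcp_rot: [0.067, 2.53, -0.02]
ft_force: [-0.0, -0.5, -5.2]
finger_gap: 0.0194
gripper_force: 69.0
```

```bash
python3 st.py
python3 - <<'E'
from h import *
im=manip.get_image("side");cv2.imwrite("pics/s5.png",cv2.resize(im["pixels"][60:260,200:460],None,fx=3,fy=3,interpolation=2))
E
```

```text
16.55 [-0.099 -0.273  2.141  0.044  0.664 -1.642] [0.5075 0.0444 0.2373] gap 0.019389460338218454 rot err
d to target [-0.0001  0.0004 -0.    ]
L [ 1.7987 -0.094  -2.5729]
M [ 0.899  -0.0472 -1.2862]
S [-0.0006 -0.0002  0.0006]
```

View pics/s5.png

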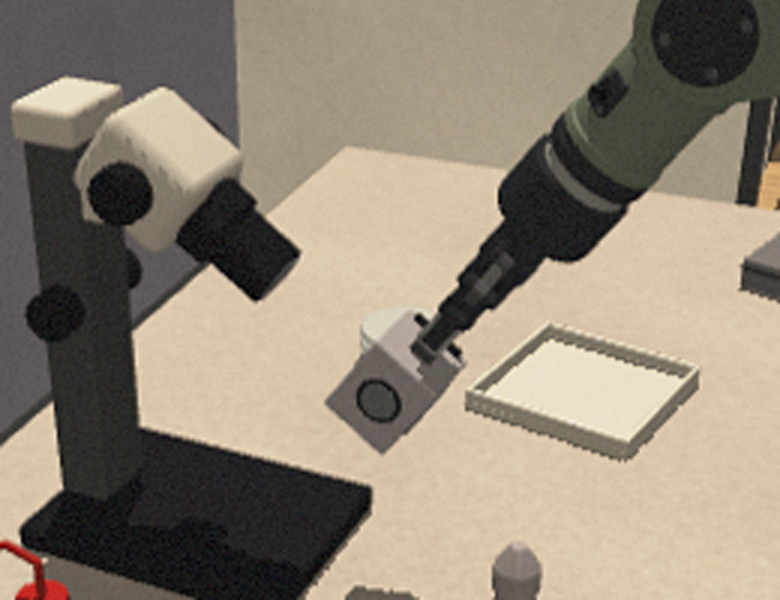

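The medium window faces the camera at crop pixel (378, 401), so the small one faces the lens. I'll back out, bring the housing upright and move over the tray.

Call:
arm_command(steps=[[[-0.005, 0, 0.002], [0, 0, 0]], [[-0.014, 0, 0.006], [0, 0, 0]], [[-0.026, 0.001, 0.012], [0, 0, 0]], [[-0.038, 0.001, 0.017], [0, 0, 0]], [[-0.048, 0.001, 0.021], [0.001, 0.02, 0]], [[-0.055, 0, 0.024], [0.003, 0.06, 0]], [[-0.058, -0.005, 0.025], [0.006, 0.11, 0]], [[-0.06, -0.015, 0.025], [0.009, 0.17, 0]], [[-0.06, -0.03, 0.025], [0.012, 0.23, 0]], [[-0.06, -0.05, 0.025], [0.016, 0.3, 0]], [[-0.06, -0.07, 0.025], [0.019, 0.37, 0]], [[-0.06, -0.09, 0.025], [0.023, 0.44, 0]], [[-0.055, -0.11, 0.025], [0.027, 0.51, 0]], [[-0.05, -0.13, 0.025], [0.03, 0.57, 0]], [[-0.045, -0.145, 0.025], [0.032, 0.6, 0]], [[-0.04, -0.155, 0.025], [0.032, 0.611, 0]], [[-0.04, -0.16, 0.025], [0.032, 0.611, 0]], [[-0.04, -0.16, 0.025], [0.032, 0.611, 0]]])

```text
time: 18.85
tcp_pos: [0.4672, -0.1155, 0.2624]
tcp_rot: [-0.084, -3.14, -0.0]
ft_force: [-0.5, 0.4, -5.5]
finger_gap: 0.0192
gripper_force: 68.9
```

```bash
python3 st.py; python3 -c "
from st import *
print(Rt.as_matrix().round(4))"|tail -3
```

```text
18.85 [-0.422 -0.009  1.742 -0.     1.41  -1.94 ] [ 0.4672 -0.1155  0.2624] gap 0.019162676143245745 rot err
d to target [ 0.0401  0.1603 -0.0251]
L [ 0.9422 -0.0496 -2.9954]
M [ 0.4518 -0.5032 -1.5165]
S [-0.0325 -0.6106  0.001 ]
[[-9.986e-01  5.350e-02 -6.000e-04]
 [ 5.350e-02  9.986e-01  2.000e-04]
 [ 6.000e-04  2.000e-04 -1.000e+00]]
```

Call:
arm_command(steps=[[[0, -0.01, 0], [0, 0, -0.01]], [[0.001, -0.03, 0], [0, 0, -0.03]], [[0.003, -0.06, 0], [0, 0, -0.05]], [[0.005, -0.095, 0], [0, 0, -0.08]], [[0.007, -0.13, 0], [0, 0, -0.11]], [[0.008, -0.16, -0.01], [0, 0, -0.13]], [[0.009, -0.18, -0.025], [0, 0, -0.145]], [[0.01, -0.188, -0.045], [0, 0, -0.148]], [[0.01, -0.19, -0.065], [0, 0, -0.148]], [[0.01, -0.19, -0.085], [0, 0, -0.148]], [[0.01, -0.19, -0.103], [0, 0, -0.148]], [[0.01, -0.19, -0.118], [0, 0, -0.148]], [[0.01, -0.19, -0.13], [0, 0, -0.148]], [[0.01, -0.19, -0.138], [0, 0, -0.148]], [[0.01, -0.19, -0.143], [0, 0, -0.148]], [[0.01, -0.19, -0.146], [0, 0, -0.148]], [[0.01, -0.19, -0.146], [0, 0, -0.148]], [[0.01, -0.19, -0.146], [0, 0, -0.148]]])

```text
time: 21.1
tcp_pos: [0.4778, -0.3058, 0.1168]
tcp_rot: [-0.316, -3.125, 0.0]
ft_force: [-0.2, 0.1, -4.9]
finger_gap: 0.019
gripper_force: 69.1
```

Run:
```python
from h import *
s=manip.sense();print(s["tcp_pos"].round(4),s["ft_force"].round(1))
im=manip.get_image("scene");cv2.imwrite("pics/t.png",cv2.resize(im["pixels"][200:320,100:260],None,fx=4,fy=4,interpolation=2))
```

```text
[ 0.4778 -0.3058  0.1168] [-0.2  0.1 -4.9]
```

View pics/t.png

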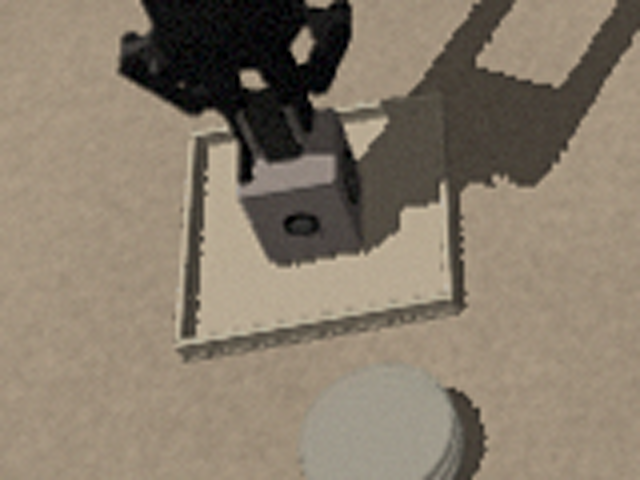

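The housing hangs upright over the middle of the tray, with its bottom corner at crop pixel (290, 262) well inside the walls. I'll lower it the last 7 mm slowly.

Call:
arm_command(steps=[[[0, 0, -0.002], [0, 0, 0]], [[0, 0, -0.003], [0, 0, 0]], [[0, 0, -0.004], [0, 0, 0]], [[0, 0, -0.005], [0, 0, 0]], [[0, 0, -0.006], [0, 0, 0]], [[0, 0, -0.0065], [0, 0, 0]], [[0, 0, -0.007], [0, 0, 0]], [[0, 0, -0.007], [0, 0, 0]], [[0, 0, -0.007], [0, 0, 0]]])

```text
time: 22.28
tcp_pos: [0.4775, -0.3056, 0.1095]
tcp_rot: [-0.315, -3.125, -0.0]
ft_force: [-0.5, 0.3, -2.5]
finger_gap: 0.0194
gripper_force: 69.5
```

Contact is starting: the force has gone from −4.9 to −2.5 N. A touch further.

Call:
arm_command(steps=[[[0, 0, -0.0003], [0, 0, 0]], [[0, 0, -0.0006], [0, 0, 0]], [[0, 0, -0.0006], [0, 0, 0]], [[0, 0, -0.0006], [0, 0, 0]]])

```text
time: 22.78
tcp_pos: [0.4776, -0.3057, 0.1095]
tcp_rot: [-0.315, -3.125, 0.0]
ft_force: [-2.9, 2.3, 6.0]
finger_gap: 0.0193
gripper_force: 70.5
```

Call:
arm_command(steps=[[[0, 0, 0], [0, 0, 0]], [[0, 0, 0], [0, 0, 0]], [[0, 0, 0], [0, 0, 0]], [[0, 0, 0], [0, 0, 0]], [[0, 0, 0], [0, 0, 0]], [[0, 0, 0], [0, 0, 0]], [[0, 0, 0.005], [0, 0, 0]], [[0, 0, 0.02], [0, 0, 0]], [[0, 0, 0.045], [0, 0, 0]], [[0, 0, 0.075], [0, 0, 0]], [[0, 0, 0.105], [0, 0, 0]], [[0, 0, 0.13], [0, 0, 0]], [[0, 0, 0.145], [0, 0, 0]], [[0, 0, 0.15], [0, 0, 0]], [[0, 0, 0.15], [0, 0, 0]], [[0, 0, 0.15], [0, 0, 0]]], hand=1)

```text
time: 24.78
tcp_pos: [0.4769, -0.3051, 0.2573]
tcp_rot: [-0.315, -3.122, -0.003]
ft_force: [0.1, -0.1, 0.4]
finger_gap: 0.0855
gripper_force: 0.0
```

Run:
```python
from h import *
s=manip.sense();print(s["time"],s["tcp_pos"].round(4),s["ft_force"].round(1),s["finger_gap"])
for nm in("scene","side"):
    im=manip.get_image(nm);P=cloud(im);d=im["depth"]>0
    for a,b in((.07,.087),(.122,.14)):
        q=P[d&(P[...,2]>a)&(P[...,2]<b)&(abs(P[...,0]-.477)<.06)&(abs(P[...,1]+.305)<.06)]
        if len(q)>5:
            r=cv2.minAreaRect((q[:,:2]*1000).astype(np.float32));print(nm,len(q),np.round(r[0],1),np.round(r[1],1),round(r[2],1),np.median(q[:,2]).round(4))
```

```text
24.775 [ 0.4769 -0.3051  0.2573] [ 0.1 -0.1  0.4] 0.08553305631254919
scene 418 [ 481.4 -307.4] [60.4 61.2] 78.9 0.08
scene 77 [ 481.7 -307.6] [20.3 22.5] 71.4 0.1294
side 253 [ 476.4 -302.9] [63.1 62.9] 81.3 0.0812
side 50 [ 477.1 -308.1] [28.3 20.7] 82.3 0.1305
```

The housing stands upright in the tray centre, its top at 0.081 m and its stem directly above. The gripper is clear, so I'll hand in.

```bash
python3 -c "
from bench import manip
print(manip.job_done())"
```

```text
the job is handed in; nothing more can be done
None
```

I showed the large, medium and small windows to the microscope in that order, set the housing down upright in the middle of the white tray, let go and handed the job in at about 25 s; the hand-in returned no verdict.

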